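# Lay out a stripped coupling stack

## Task

Take the stack of stripped coupling parts apart and lay each part upright and centred on its own place: the tube stub on the small black dot of the yellow disc, the steel nut on the white hexagon of the blue disc, and the dark support ring on the white ring of the green disc. Seat the copper-coloured thrust pad, dome down and level, in the hollow of the aluminium cup, and leave the jar with the red lid standing where it is.

Things in the scene. Friction and masses are not known exactly. Their poses are not given: they have to be found in the camera images.
- tube_mid (a point): Flared tube stub of galvanised steel, standing upright as the topmost part of the stack, on the steel nut: 26 mm diameter at its wide collar (the uppermost 15 mm or so) and at its foot, narrower between, 63 mm high, 70 g. The point is its centre, 31.5 mm above its underside; z is its upright axis.
- steel_nut_mid (a point): Silvery steel hexagon nut, second from the top, lying on the thrust pad: 41 mm across flats, 47 mm across corners, 20 mm high, 130 g. The point is its centre, 10 mm above its underside. z is its upright axis; two of its flats face along its own +y and -y (so do pairs at 60 and 120 degrees from there); corners lie on its x axis.
- pad_mid (a point): Round copper-coloured thrust pad under the steel nut: 56 mm diameter, 22 mm high, 300 g; flat top, the upper 14 mm is a straight cylinder (its last 1 mm bevelled), below that the underside is a shallow dome (sphere radius 45 mm) with a 28 mm wide flat at the bottom. The point is on its axis, 11 mm above its bottom; z is its upright axis. At the start it rests loosely in the recess of the support ring, its bottom 3.5 mm below the ring's top.
- ring_mid (a point): Dark steel support ring at the bottom of the stack, standing on the bench: 66 mm outer diameter, 20 mm high, 300 g, with a round recess 49 mm wide and 3.5 mm deep in its top. The point is its centre, 10 mm above its underside. z is its upright axis. The whole stack is about 122 mm high.
- yellow_disc_top (a point): Yellow plastic disc, 84 mm diameter, 8 mm thick, with a black dot 26 mm wide on top: place of the tube stub. Fixed. The point is the centre of its upper face, 8 mm above the bench; z up.
- blue_disc_top (a point): Blue plastic disc, 84 mm diameter, 8 mm thick, with a white hexagon on top (47 mm across corners): place of the steel nut; how the nut is turned does not matter. Fixed. The point is the centre of its upper face, 8 mm above the bench; z up.
- green_disc_top (a point): Green plastic disc, 84 mm diameter, 8 mm thick, with a white ring on top (66 mm outside, 49 mm inside): place of the support ring. Fixed. The point is the centre of its upper face, 8 mm above the bench; z up.
- cup_rim (a point): Round aluminium cup, fixed to the bench: foot 80 mm in diameter and 7.5 mm high, body 68 mm in diameter, 24 mm high overall; its top has a conical hollow 52 mm wide at the mouth, which centres the thrust pad's dome. The point is the centre of the mouth, level with the rim, 24 mm above the bench; z up. When the pad is seated its bottom lies about 6 mm below the rim, and its top 16 mm above it.
- jar_mid (a point): White jar with a red lid, a bystander: 54 mm diameter, 69 mm high, loose and light. The point is its centre, 34.5 mm above the bench.
Mind the look-alikes: they are no part of the job. What is meant by the part that bears yellow_disc_top is not purple, and is the smaller of those in its own colour.

How it is judged:
By the outcome, as a careful person would: the job done as asked, in the order asked, and still so for the second after the job is handed in, with the robot touching nothing.
It also fails if it takes over 106 s, if anything falls off the work surface, if the arm or the gripper's body presses on something with over 40 N, if the wrist force passes 120 N, or if a joint passes its speed limit or range.

## Robot

A 6-joint arm with a two-finger parallel gripper is mounted at the origin on a cart in front of the work surface, level with it; the furniture and walls round the work are solid. World frame = base frame: x ahead of the robot, y to its left, z up, the work surface at z = 0. Lengths are in mm, angles in rad, forces in N, time in s.
With the tool pointing down it reaches from about 300 to 775 mm from the base axis. Payload 14.6 kg.
Tool frame: the origin (TCP) lies on the centre line of the jaws, within the pads' length; the fingertips stand manip.finger_overhang ahead of it and the grasp point (between the pads) lies 11 mm behind it (manip.finger_overhang is the distance from the TCP to the fingertips, in mm); y points along the fingers, x is the direction in which the jaws open and shut, and the axes are right-handed (so a half turn about y gives the same grasp; the last joint's range is limited). The gripper opens to 94 mm and grips with 3 to 60 N. Pads are 16 mm wide; open, the fingers measure 119 mm over their backs; the gripper's body (75 mm by 177 mm) begins 78 mm behind the grasp point.
Start: joints at [1.255, 0.3, 1.521, -0, 1.321, -0.067], TCP at [135.43, 533.055, 213.446] pointing down, gripper open.
Joint ranges: [-3.03, 3.03], [-0.79, 2.21], [0.23, 2.52], [-1.04, 4.18], [0, 3.07], [-2.55, 2.55]. Speed limits (rad/s): [2.22, 2.22, 2.57, 3.14, 3.14, 3.14].

## Interface

Orientations are given as [roll, pitch, yaw] about the fixed x, y, z axes, in that order (R = Rz(yaw) Ry(pitch) Rx(roll)).
In Python, from cell import monitor, viewer, ticket, manip gives the robot as it stands.
- The arm moves only by the shell command python3 -m jog 'ROWS' [FORCE]. ROWS is JSON, a list of rows, each an object of numbers: "grip": the finger opening in cm, from 0 to 9.4; "dx", "dy", "dz": the shift along the tool's x, y, z in cm; "spin": the turn about the tool's y in degrees. In form: [{"grip": .., "dx": .., "dy": .., "dz": .., "spin": ..}, ...]. A call has 1 to 20 rows; each row is the pose to reach, as a shift and turn from the pose commanded when the call began, along the tool's axes at that moment; what a row does not reach only later rows make up. A row lasts 1/8 s, in which the tool goes at most 62.5 mm and 10.7 degrees, less where a joint would pass 70% of its speed; a pose out of reach is approached as far as the arm can. A call with a gripper value outside its range is refused whole. The fingers move at their own pace and stop on an object; FORCE is the grip in N (left out, the last holds). Time passes only in rows, so rows that repeat a pose let the fingers close. It gives the time, the measured TCP pose, the force and the opening at its end, in the units of the state.
- monitor.read_state(): the state, without advancing time (a new reading comes with each control period).
- viewer.camera(name): name is "scene" or "side" or "wrist"; returns a dict with "color" (384x512x3 uint8, red, green, blue), "vertical_fov" (degrees; the focal length in pixels is half the picture's height over the tangent of half this angle, whatever the lens; pixels are square), "cx", "cy" (the principal point, pixels), "rvec" (rotation vector, rad) and "tvec" (3), from world to camera coordinates, as OpenCV has them. Camera axes: x right, y down, z forward; pixel columns grow to the right and rows downward; lengths in mm; the calibration is good to about 2 mm. A picture is of the moment at which its call begins. There is no depth.
- ticket.sign_off(): hands the job in, once; it reports no verdict.
The state is a dict: "clock": time; "joints": joint angles; "qd": joint speeds; "effort": joint torques, N m; "eef_pos": TCP position; "eef_rot": TCP orientation; "wrist_force": force on the tool from outside, world axes, zero at the start; "moment": the same for the moment, N m; "finger_gap": finger opening in mm.
Only numpy, scipy, OpenCV 4.12 (cv2) and the standard library are available. Lean on these libraries where they do the work, as an engineer would, in place of code of your own. Each camera call takes 0.05 s, during which the arm holds its last target. There are 200 camera calls.

## Working session

There is one attempt and no reset: what is moved stays moved. The work goes in short steps, Python scripts to look and compute and a shell command to move; the robot and the scene stay as the last step left them, time stands still between calls to the robot, and variables do not carry over. Pictures are saved under pics/ and viewed, about 12 in all and at most 16, crops included, and the job is handed in when it is done.

```bash
ls; mkdir -p pics; python3 - <<'E'
from cell import monitor, viewer, ticket, manip
import cv2
print(monitor.read_state(), manip.finger_overhang)
for n in ("scene","side","wrist"):
    c=viewer.camera(n); cv2.imwrite(f"pics/{n}0.png",c["color"][:,:,::-1])
    print(n,c["vertical_fov"],c["cx"],c["cy"],c["rvec"],c["tvec"],{k for k in c})
E
```

```text
pics
{'clock': 0.0, 'joints': array([ 1.25540931e+00,  3.00439098e-01,  1.52158786e+00, -1.14234039e-05,
        1.32071758e+00, -6.65974413e-02]), 'qd': array([-1.66837424e-03, -2.61929574e-03, -4.22714767e-04, -1.36770069e-03,
        1.09333242e-03, -7.40849482e-05]), 'effort': array([ 2.63911184e-03, -5.31801188e+01, -3.52747965e+01,  7.09198276e-02,
        2.42471328e-02, -9.14376483e-05]), 'eef_pos': array([135.35012867, 532.81613938, 212.90101839]), 'eef_rot': array([-1.57073071e+00,  1.15006378e-03,  1.32200962e+00]), 'wrist_force': array([-0.37155307,  0.03790371, -0.02407596]), 'moment': array([ 0.03245569, -0.01652379,  0.02128997]), 'finger_gap': 94.3884383317012} 8.0
scene 56.82438032690755 263.71169172996 191.24165472472035 [ 1.94030616 -0.61856346  0.40117395] [-185.54543665  318.38756688  441.59593685] {'color', 'tvec', 'rvec', 'cy', 'vertical_fov', 'cx'}
side 55.76195891944667 256.8008081722789 186.0668517890472 [ 2.01684927 -0.11619505  0.051616  ] [-427.50925255  233.16959014  872.44699327] {'color', 'tvec', 'rvec', 'cy', 'vertical_fov', 'cx'}
wrist 68.40295748206275 254.2774928763949 189.34129072489773 [-2.29329104 -1.78222945 -0.25572173] [-548.82466617  -28.8230734   392.24585368] {'color', 'tvec', 'rvec', 'cy', 'vertical_fov', 'cx'}
```

View pics/scene0.png

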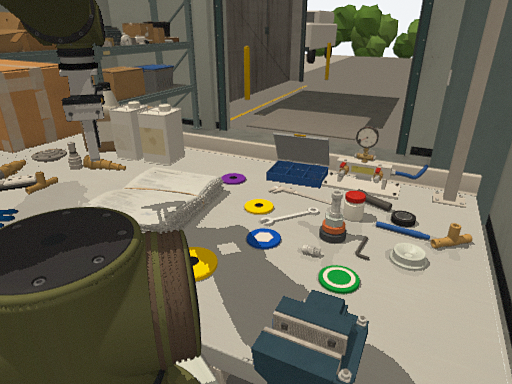

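View pics/side0.png

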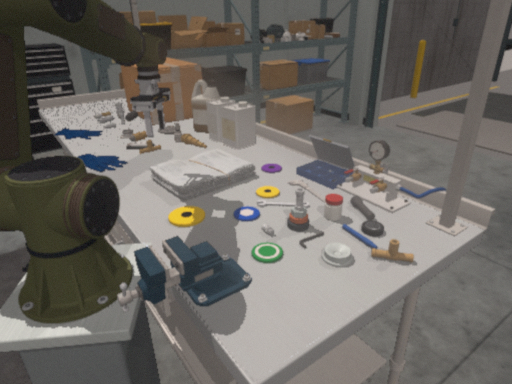

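View pics/wrist0.png

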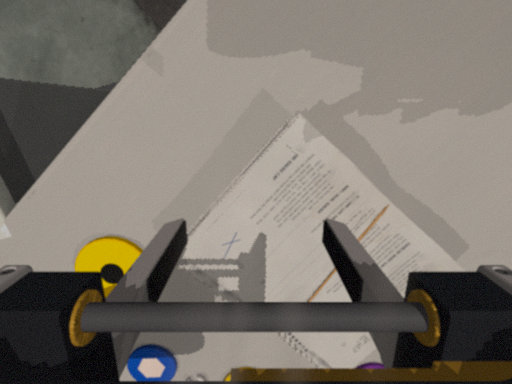

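```bash
cat > h.py <<'E'
from cell import monitor, viewer, ticket, manip
import cv2, numpy as np
def cam(n, save=None):
    c=viewer.camera(n); f=192/np.tan(np.radians(c["vertical_fov"]/2))
    c["K"]=np.array([[f,0,c["cx"]],[0,f,c["cy"]],[0,0,1]]); c["R"]=cv2.Rodrigues(np.array(c["rvec"]))[0]
    c["t"]=np.array(c["tvec"]).ravel(); c["C"]=-c["R"].T@c["t"]
    if save: cv2.imwrite(f"pics/{save}.png",c["color"][:,:,::-1])
    return c
def plane(c,u,v,z):
    d=c["R"].T@np.linalg.solve(c["K"],[u,v,1.]); return (c["C"]+d*(z-c["C"][2])/d[2])[:2]
def proj(c,P):
    q=c["K"]@(c["R"]@np.array(P,float)+c["t"]); return q[:2]/q[2]
def rel(p,off=(0,0)):
    "shift (dx,dz in cm) from the TCP to world xy p; tool x=(cos,sin yaw), z=(-sin,cos)"
    s=monitor.read_state(); y=s["eef_rot"][2]; e=np.array(p)-s["eef_pos"][:2]
    return np.round([e@[np.cos(y),np.sin(y)]/10, e@[-np.sin(y),np.cos(y)]/10],2)
E
python3 - <<'E'
from h import *
np.set_printoptions(precision=1,suppress=True)
S=cam("scene"); D=cam("side"); W=cam("wrist")
print(S["C"],D["C"],W["C"],W["R"])
pts={"yellow":((259,205),(268,191),8),"blue":((264,238),(247,213),8),"green":((339,277),(267,252),8),"cup":((408,253),(337,250),24),"stacktop":((337,193),(299,192),121),"jarlid":((355,196),(334,199),69),"ring":((332,236),(298,224),10)}
for k,(a,b,z) in pts.items(): print(k,plane(S,*a,z),plane(D,*b,z))
i=S["color"][180:300,230:440]; cv2.imwrite("pics/c1.png",cv2.resize(i[:,:,::-1],None,fx=3.8,fy=3.8,interpolation=cv2.INTER_CUBIC))
E
```

```text
[  -5.  -319.6  478.2] [ 361.8 -726.9  582.2] [ 55.2 552.6 384.3] [[ 0.2  1.  -0. ]
 [ 0.9 -0.2  0.3]
 [ 0.3 -0.1 -1. ]]
yellow [511.1 417.8] [513.8 413.7]
blue [422.3 269.6] [427.3 268.3]
green [463.2  62.4] [463.1  55.9]
cup [631.8  19.3] [640.6  19.9]
stacktop [571.  186.2] [569.6 171.1]
jarlid [680.5 219.9] [687.4 212.1]
ring [561.6 179.2] [572.4 179.7]
```

View pics/c1.png

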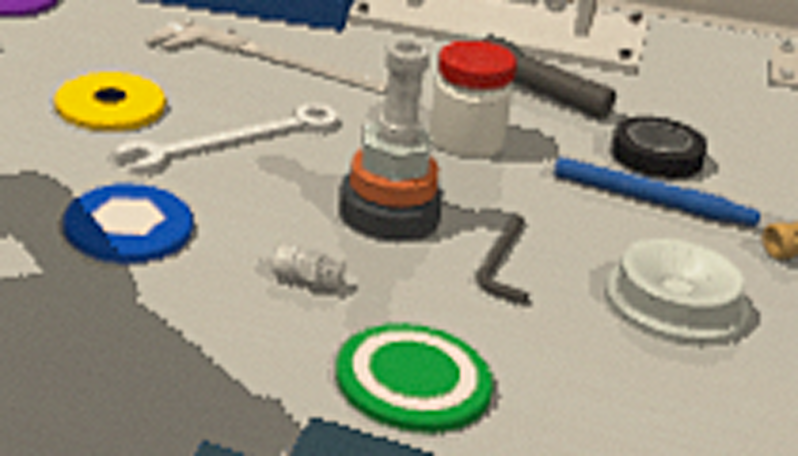

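```bash
python3 -m jog '[{"dx":-4,"dy":-3,"dz":-8},{"dx":-8,"dy":-3,"dz":-16},{"dx":-10,"dy":-3,"dz":-21},{"dx":-12.5,"dy":-3,"dz":-26},{"dx":-15,"dy":-3,"dz":-31},{"dx":-17.5,"dy":-3,"dz":-36},{"dx":-20,"dy":-3,"dz":-41},{"dx":-22,"dy":-3,"dz":-46},{"dx":-23.7,"dy":-3,"dz":-49.9},{"dx":-23.7,"dy":-3,"dz":-49.9},{"dx":-23.7,"dy":-3,"dz":-49.9},{"dx":-23.7,"dy":-3,"dz":-49.9},{"dx":-23.7,"dy":-3,"dz":-49.9},{"dx":-23.7,"dy":-3,"dz":-49.9}]'; python3 - <<'E'
from h import *
cam("wrist","w1")
E
```

```text
validation failed for argument at $[0]...
```

View pics/w1.png

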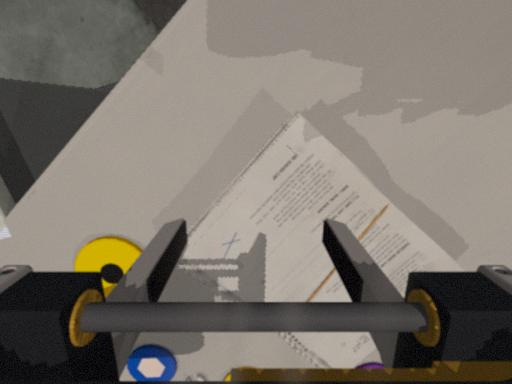

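```bash
python3 -m jog '[{"grip":9.4,"dx":-2.5,"dy":-3,"dz":-5,"spin":0},{"grip":9.4,"dx":-5,"dy":-3,"dz":-10.5,"spin":0},{"grip":9.4,"dx":-7.5,"dy":-3,"dz":-16,"spin":0},{"grip":9.4,"dx":-10,"dy":-3,"dz":-21,"spin":0},{"grip":9.4,"dx":-12.5,"dy":-3,"dz":-26,"spin":0},{"grip":9.4,"dx":-15,"dy":-3,"dz":-31,"spin":0},{"grip":9.4,"dx":-17.5,"dy":-3,"dz":-36,"spin":0},{"grip":9.4,"dx":-20,"dy":-3,"dz":-41,"spin":0},{"grip":9.4,"dx":-22,"dy":-3,"dz":-46,"spin":0},{"grip":9.4,"dx":-23.7,"dy":-3,"dz":-49.9,"spin":0},{"grip":9.4,"dx":-23.7,"dy":-3,"dz":-49.9,"spin":0},{"grip":9.4,"dx":-23.7,"dy":-3,"dz":-49.9,"spin":0},{"grip":9.4,"dx":-23.7,"dy":-3,"dz":-49.9,"spin":0}]' && python3 - <<'E'
from h import *
cam("wrist","w1")
E
```

```text
clock: 1.98
eef_pos: [560.1, 181.3, 243.7]
eef_rot: [-1.571, -0.0, 1.323]
wrist_force: [0.3, -0.1, 0.3]
finger_gap: 93.8
```

View pics/w1.png

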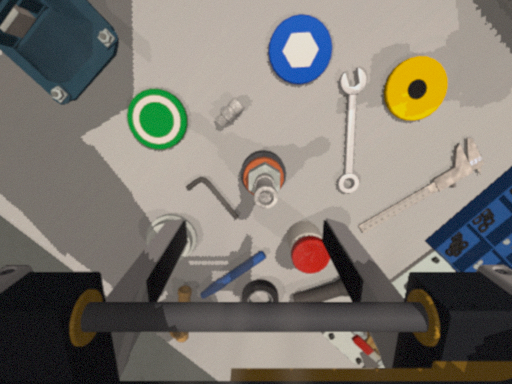

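```bash
python3 - <<'E'
from h import *
np.set_printoptions(precision=1,suppress=True)
W=cam("wrist"); im=W["color"]; hsv=cv2.cvtColor(im,cv2.COLOR_RGB2HSV)
def blob(lo,hi,near,name,z):
    m=cv2.inRange(hsv,lo,hi); cs,_=cv2.findContours(m,cv2.RETR_EXTERNAL,cv2.CHAIN_APPROX_NONE)
    cs=[c for c in cs if len(c)>20 and np.hypot(*(c.mean(0)[0]-near))<25]
    if not cs: print(name,"none");return
    c=cv2.convexHull(max(cs,key=cv2.contourArea)); e=cv2.fitEllipse(c)
    # world: project contour to plane, fit circle
    P=np.array([plane(W,u,v,z) for u,v in c[:,0]],np.float32); (x,y),(a,b),_=cv2.fitEllipse(P)
    print(name,e[0],"world",x,y,a,b)
blob((50,120,60),(80,255,255),(157,119),"green",8)
blob((20,120,120),(35,255,255),(417,89),"yellow",8)
blob((0,0,0),(180,255,60),(417,89),"dot",8)
blob((100,150,40),(125,255,255),(300,49),"blue",8)
blob((0,0,170),(180,60,255),(300,49),"hex",8)
blob((0,150,120),(8,255,255),(310,254),"lid",69)
c=im[140:225,225:305]; d=im[205:265,140:220]
cv2.imwrite("pics/c2.png",np.hstack([cv2.resize(c,(480,510),interpolation=cv2.INTER_CUBIC),np.vstack([cv2.resize(d,(320,240),interpolation=cv2.INTER_CUBIC),np.zeros((270,320,3),np.uint8)])])[:,:,::-1])
for u,v in ((265,198),): print(plane(W,u,v,121.5))
print(rel((0,0)))
E
```

```text
green (156.81813049316406, 118.5141372680664) world 463.6308898925781 64.50332641601562 81.50738525390625 82.38447570800781
yellow (415.9203186035156, 87.82830047607422) world 511.97698974609375 419.21661376953125 83.51821899414062 84.16009521484375
dot (416.78076171875, 88.70085906982422) world 512.2312622070312 420.55096435546875 22.020593643188477 22.517457962036133
blue (299.7932434082031, 48.94972229003906) world 426.126708984375 276.03887939453125 81.22233581542969 81.86038970947266
hex none
lid (310.6338195800781, 255.00941467285156) world 689.0039672851562 227.49188232421875 51.14300537109375 53.29050827026367
[576.1 188.5]
[-31.3  49.9]
```

View pics/c2.png

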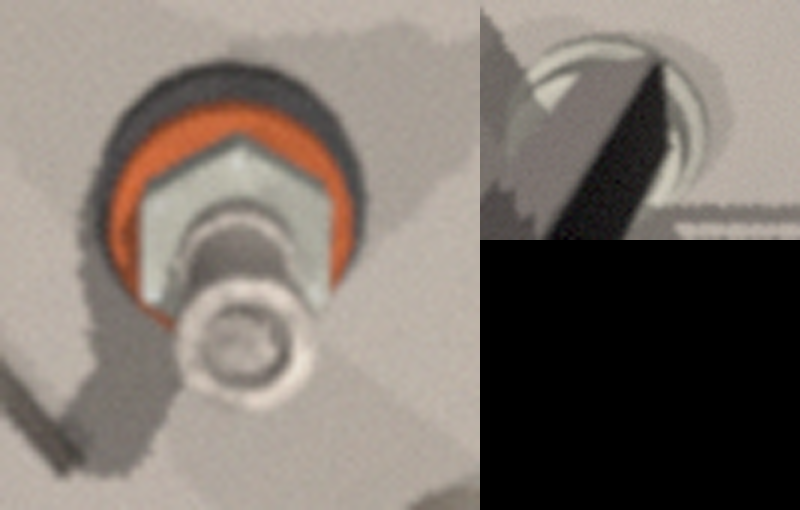

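```bash
python3 - <<'E'
from h import *
np.set_printoptions(precision=1,suppress=True)
W=cam("wrist")
for n,u,v,z in (("tube",244,342,121.5),("pad",231,227,38.5),("ring",232,193,20)):
    p=plane(W,225+u/6,140+v/6,z); print(n,p,rel(p))
p=plane(W,140+(612-480)/4,205+122/4,24);print("cup",p)
for n in("scene","side"):
    c=cam(n)
    for P in ((574,187,121.5),(463.6,64.5,8),(512,420,8),(426,275.5,8),(632,20,24)): print(n,proj(c,P))
E
```

```text
tube [575.2 189.4] [ 1.2 -1.2]
pad [574.6 189.9] [ 1.2 -1.2]
ring [571.1 191.6] [ 1.3 -0.8]
cup [631.9  35.3]
scene [337.7 192.4]
scene [338.4 276.4]
scene [258.8 204.6]
scene [263.8 236.4]
scene [407.8 252.8]
side [299.3 189.3]
side [266.8 250.1]
side [267.3 190.2]
side [246.4 211.9]
side [333.8 250.2]
```

```bash
python3 -m jog '[{"grip":6,"dx":1.2,"dy":2,"dz":-1.2,"spin":0},{"grip":6,"dx":1.2,"dy":6,"dz":-1.2,"spin":0},{"grip":6,"dx":1.2,"dy":10,"dz":-1.2,"spin":0},{"grip":6,"dx":1.2,"dy":12.5,"dz":-1.2,"spin":0},{"grip":6,"dx":1.2,"dy":14,"dz":-1.2,"spin":0},{"grip":6,"dx":1.2,"dy":14,"dz":-1.2,"spin":0},{"grip":6,"dx":1.2,"dy":14,"dz":-1.2,"spin":0}]' 20 && python3 - <<'E'
from h import *
cam("wrist","w2")
E
```

```text
clock: 3.1
eef_pos: [575.8, 189.3, 104.7]
eef_rot: [-1.572, -0.001, 1.322]
wrist_force: [0.4, -0.7, 0.5]
finger_gap: 60.1
```

View pics/w2.png

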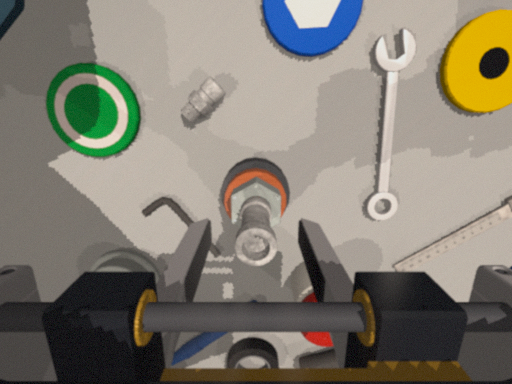

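```bash
python3 - <<'E'
from h import *
np.set_printoptions(precision=2,suppress=True)
W=cam("wrist")
for n,u,v,z in (("tube",256.5,243,121.5),("dot",494.5,63.5,8),("padtop",255.5,199,38.5)):
    p=plane(W,u,v,z); print(n,p,rel(p))
im=W["color"]; g=cv2.cvtColor(im,cv2.COLOR_RGB2GRAY)[215:275,225:290]
r=cv2.HoughCircles(cv2.resize(g,None,fx=6,fy=6,interpolation=cv2.INTER_CUBIC),cv2.HOUGH_GRADIENT,1,200,param1=80,param2=20,minRadius=95,maxRadius=150)
if r is not None:
  for a in r[0][:2]: print(a/6+[225,215,0], rel(plane(W,*(a[:2]/6+[225,215]),121.5)))
E
```

```text
tube [572.59 190.69] [0.06 0.34]
dot [512.93 421.28] [20.94 11.8 ]
padtop [572.28 190.6 ] [0.04 0.37]
[254.25 243.75  16.82] [-0.08  0.29]
```

```bash
python3 -m jog '[{"grip":4,"dx":0,"dy":0,"dz":0.25,"spin":0},{"grip":2,"dx":0,"dy":0,"dz":0.25,"spin":0},{"grip":1,"dx":0,"dy":0,"dz":0.25,"spin":0},{"grip":1,"dx":0,"dy":0,"dz":0.25,"spin":0},{"grip":1,"dx":0,"dy":0,"dz":0.25,"spin":0},{"grip":1,"dx":0,"dy":0,"dz":0.25,"spin":0}]' 20
```

```text
clock: 3.95
eef_pos: [572.9, 189.8, 103.4]
eef_rot: [-1.571, 0.0, 1.322]
wrist_force: [0.2, 0.5, -0.7]
finger_gap: 25.2
```

```bash
python3 -m jog '[{"grip":1,"dx":0,"dy":-1.5,"dz":0.25,"spin":0},{"grip":1,"dx":0,"dy":-4,"dz":0.25,"spin":0},{"grip":1,"dx":2,"dy":-5,"dz":1.3,"spin":0},{"grip":1,"dx":6,"dy":-5,"dz":3.5,"spin":0},{"grip":1,"dx":11,"dy":-5,"dz":6.3,"spin":0},{"grip":1,"dx":16,"dy":-4,"dz":9,"spin":0},{"grip":1,"dx":19.5,"dy":0,"dz":11,"spin":0},{"grip":1,"dx":20.9,"dy":2.5,"dz":11.7,"spin":0},{"grip":1,"dx":20.9,"dy":3,"dz":11.7,"spin":0},{"grip":1,"dx":20.9,"dy":3,"dz":11.7,"spin":0},{"grip":1,"dx":20.9,"dy":3,"dz":11.7,"spin":0}]' && python3 - <<'E'
from h import *
W=cam("wrist","w3");c=W["color"][120:340,140:380]; S=cam("scene","s3")["color"][140:230,215:305]
cv2.imwrite("pics/c3.png",np.hstack([cv2.resize(c,(480,440),interpolation=cv2.INTER_CUBIC),np.vstack([cv2.resize(S,(320,320),interpolation=cv2.INTER_CUBIC),np.zeros((120,320,3),np.uint8)])])[:,:,::-1])
E
```

```text
clock: 5.32
eef_pos: [511.9, 420.7, 75.2]
eef_rot: [-1.572, -0.002, 1.321]
wrist_force: [-0.2, -0.2, -1.6]
finger_gap: 25.2
```

View pics/c3.png

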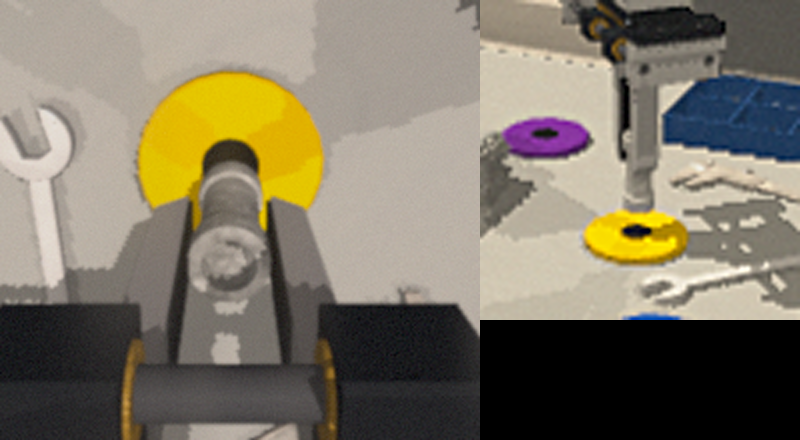

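```bash
cat >> h.py <<'E'
def disc(c,lo,hi,box,z,R):
    "centre of a disc of radius R at height z from its visible colour outline in box (u0,v0,u1,v1), robust"
    from scipy.optimize import least_squares
    u0,v0,u1,v1=box; m=cv2.inRange(cv2.cvtColor(c["color"],cv2.COLOR_RGB2HSV),lo,hi)
    k=np.zeros_like(m); k[v0:v1,u0:u1]=m[v0:v1,u0:u1]
    h=cv2.convexHull(max(cv2.findContours(k,cv2.RETR_EXTERNAL,cv2.CHAIN_APPROX_NONE)[0],key=cv2.contourArea))[:,0]
    P=np.array([plane(c,u,v,z) for u,v in h])
    r=least_squares(lambda q:np.hypot(*(P-q[:2]).T)-q[2],[*P.mean(0),R],loss="soft_l1",f_scale=.5)
    return r.x
E
python3 - <<'E'
from h import *
np.set_printoptions(precision=2,suppress=True)
W=cam("wrist")
d=disc(W,(20,120,100),(35,255,255),(190,140,320,200),8,42); print(d,rel(d[:2]))
p=plane(W,140+230/2,120+260/2,93.3); print(p,rel(p))
# foot of tube in crop: widest ring near (231,185), z~93.3-63+? 
p=plane(W,140+231/2,120+186/2,93.3-48); print(p,rel(p))
S=cam("scene"); d=disc(S,(20,120,100),(35,255,255),(235,190,290,225),8,42); print("scene",d)
E
```

```text
[510.2  421.    40.95] [-0.02  0.13]
[511.82 420.33] [-0.04 -0.05]
[507.01 422.15] [0.02 0.47]
scene [505.88 413.19  45.21]
```

```bash
python3 - <<'E'
from h import *
np.set_printoptions(precision=2,suppress=True)
W=cam("wrist"); im=W["color"]
print(im[150:205,255].tolist()[::1][3:10], )
col=im[180:205,250:261].mean(1).astype(int); print([(180+i,*c) for i,c in enumerate(col)])
for v in (189,190,191): print(v,rel(plane(W,255.5,v,8)))
for v in (155,156,157): print(v,rel(plane(W,255.5,v,8)))
E
```

```text
[[166, 158, 146], [163, 153, 144], [158, 148, 128], [155, 129, 79], [178, 138, 0], [223, 176, 0], [229, 189, 0]]
[(180, np.int64(229), np.int64(198), np.int64(0)), (181, np.int64(229), np.int64(197), np.int64(0)), (182, np.int64(229), np.int64(197), np.int64(0)), (183, np.int64(229), np.int64(198), np.int64(0)), (184, np.int64(229), np.int64(198), np.int64(0)), (185, np.int64(228), np.int64(196), np.int64(0)), (186, np.int64(229), np.int64(197), np.int64(0)), (187, np.int64(230), np.int64(198), np.int64(0)), (188, np.int64(229), np.int64(197), np.int64(0)), (189, np.int64(224), np.int64(188), np.int64(0)), (190, np.int64(183), np.int64(153), np.int64(0)), (191, np.int64(106), np.int64(86), np.int64(19)), (192, np.int64(59), np.int64(50), np.int64(35)), (193, np.int64(55), np.int64(48), np.int64(34)), (194, np.int64(55), np.int64(47), np.int64(30)), (195, np.int64(57), np.int64(49), np.int64(34)), (196, np.int64(56), np.int64(47), np.int64(32)), (197, np.int64(57), np.int64(49), np.int64(33)), (198, np.int64(57), np.int64(47), np.int64(32)), (199, np.int64(60), np.int64(52), np.int64(38)), (200, np.int64(77), np.int64(68), np.int64(56)), (201, np.int64(105), np.int64(97), np.int64(85)), (202, np.int64(121), np.int64(113), np.int64(102)), (203, np.int64(132), np.int64(124), np.int64(112)), (204, np.int64(142), np.int64(132), np.int64(120))]
189 [0.03 1.29]
190 [0.03 1.2 ]
191 [0.03 1.11]
155 [0.03 4.28]
156 [0.03 4.2 ]
157 [0.03 4.11]
```

```bash
python3 -m jog '[{"grip":1,"dx":0.02,"dy":1.2,"dz":-0.05,"spin":0},{"grip":1,"dx":0.02,"dy":1.9,"dz":-0.05,"spin":0},{"grip":1,"dx":0.02,"dy":2.1,"dz":-0.05,"spin":0},{"grip":1,"dx":0.02,"dy":2.15,"dz":-0.05,"spin":0},{"grip":1,"dx":0.02,"dy":2.2,"dz":-0.05,"spin":0},{"grip":1,"dx":0.02,"dy":2.2,"dz":-0.05,"spin":0}]'
```

```text
clock: 6.32
eef_pos: [511.7, 421.4, 52.6]
eef_rot: [-1.571, -0.001, 1.322]
wrist_force: [-4.3, -2.9, 12.5]
finger_gap: 25.4
```

```bash
python3 -m jog '[{"grip":2.7,"dx":0,"dy":-0.05,"dz":0,"spin":0},{"grip":4,"dx":0,"dy":-0.05,"dz":0,"spin":0},{"grip":6,"dx":0,"dy":-0.1,"dz":0,"spin":0},{"grip":6,"dx":0,"dy":-3,"dz":0,"spin":0},{"grip":6,"dx":0,"dy":-7,"dz":0,"spin":0},{"grip":6,"dx":-3,"dy":-9,"dz":-1.8,"spin":0},{"grip":6,"dx":-8,"dy":-9,"dz":-4.5,"spin":0},{"grip":6,"dx":-13,"dy":-9,"dz":-7.2,"spin":0},{"grip":6,"dx":-18,"dy":-7,"dz":-10,"spin":0},{"grip":6,"dx":-20.9,"dy":-4.5,"dz":-11.6,"spin":0},{"grip":6,"dx":-20.9,"dy":-4.5,"dz":-11.6,"spin":0},{"grip":6,"dx":-20.9,"dy":-4.5,"dz":-11.6,"spin":0}]' && python3 - <<'E'
from h import *
W=cam("wrist","w4");c=W["color"][140:340,140:380]; S=cam("scene","s4")["color"][170:260,215:365]
cv2.imwrite("pics/c4.png",np.hstack([cv2.resize(c,(480,400),interpolation=cv2.INTER_CUBIC),np.vstack([cv2.resize(S,(320,192),interpolation=cv2.INTER_CUBIC),np.zeros((208,320,3),np.uint8)])])[:,:,::-1])
E
```

```text
clock: 7.82
eef_pos: [572.6, 190.9, 97.0]
eef_rot: [-1.571, -0.001, 1.322]
wrist_force: [0.8, 0.1, -0.4]
finger_gap: 60.0
```

View pics/c4.png

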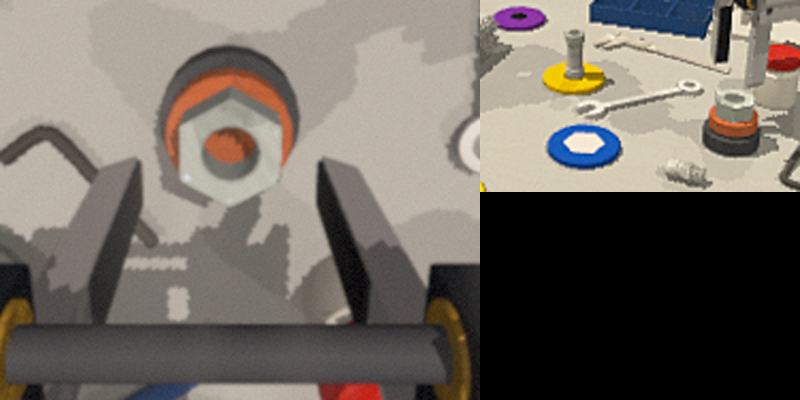

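```bash
python3 - <<'E'
from h import *
np.set_printoptions(precision=2,suppress=True)
W=cam("wrist")
for n,u,v,z in (("nuthole",231,150,58.5),("nutcorner lo",231,205,58.5),("nutcorner hi",231,97,58.5),("l1",180,140,58.5),("l2",180,190,58.5),("r1",280,135,58.5),("r2",283,180,58.5)):
    p=plane(W,140+u/2,140+v/2,z); print(n,p,rel(p))
d=disc(W,(3,130,100),(18,255,255),(200,170,300,230),38.5,28);print("pad",d,rel(d[:2]))
d=disc(W,(100,150,40),(125,255,255),(0,0,512,200),8,42);print("blue",d)
E
```

```text
nuthole [573.08 191.44] [ 0.03 -0.05]
nutcorner lo [596.5  185.53] [ 0.03 -2.47]
nutcorner hi [551.78 196.81] [0.03 2.14]
l1 [564.   172.92] [-1.99  0.37]
l2 [584.87 167.08] [-2.04 -1.79]
r1 [571.69 211.74] [1.96 0.58]
r2 [590.86 208.65] [ 2.13 -1.36]
pad [572.27 190.09  27.52] [-0.12 -0.01]
blue [426.84 275.51  40.89]
```

```bash
python3 -m jog '[{"grip":6,"dx":0.03,"dy":2.5,"dz":-0.1,"spin":0},{"grip":6,"dx":0.03,"dy":4.2,"dz":-0.1,"spin":0},{"grip":6,"dx":0.03,"dy":4.7,"dz":-0.1,"spin":0},{"grip":5,"dx":0.03,"dy":4.7,"dz":-0.1,"spin":0},{"grip":4.4,"dx":0.03,"dy":4.7,"dz":-0.1,"spin":0},{"grip":3,"dx":0.03,"dy":4.7,"dz":-0.1,"spin":0},{"grip":3,"dx":0.03,"dy":4.7,"dz":-0.1,"spin":0},{"grip":3,"dx":0.03,"dy":4.7,"dz":-0.1,"spin":0}]' 30
```

```text
clock: 8.98
eef_pos: [573.8, 190.3, 50.1]
eef_rot: [-1.572, -0.001, 1.322]
wrist_force: [-0.2, 1.0, 5.4]
finger_gap: 41.0
```

```bash
python3 -m jog '[{"grip":3,"dx":0,"dy":-1.5,"dz":0,"spin":0},{"grip":3,"dx":0,"dy":-3.5,"dz":0,"spin":0},{"grip":3,"dx":0.5,"dy":-4,"dz":2,"spin":0},{"grip":3,"dx":1.9,"dy":-4,"dz":6.5,"spin":0},{"grip":3,"dx":3.2,"dy":-4,"dz":11.5,"spin":0},{"grip":3,"dx":4.4,"dy":-2,"dz":15.5,"spin":0},{"grip":3,"dx":4.6,"dy":0,"dz":16.3,"spin":0},{"grip":3,"dx":4.6,"dy":0.5,"dz":16.3,"spin":0},{"grip":3,"dx":4.6,"dy":0.5,"dz":16.3,"spin":0},{"grip":3,"dx":4.6,"dy":0.5,"dz":16.3,"spin":0}]' && python3 - <<'E'
from h import *
np.set_printoptions(precision=2,suppress=True)
W=cam("wrist","w5");c=W["color"][120:340,140:380]; S=cam("scene","s5")["color"][170:270,225:365]
cv2.imwrite("pics/c5.png",np.hstack([cv2.resize(c,(480,440),interpolation=cv2.INTER_CUBIC),np.vstack([cv2.resize(S,(320,228),interpolation=cv2.INTER_CUBIC),np.zeros((212,320,3),np.uint8)])])[:,:,::-1])
d=disc(W,(100,150,40),(125,255,255),(190,140,330,200),8,42);print("blue",d,rel(d[:2]))
E
```

```text
clock: 10.22
eef_pos: [427.7, 274.7, 45.2]
eef_rot: [-1.572, -0.001, 1.321]
wrist_force: [0.1, 0.8, -1.7]
finger_gap: 40.4
blue [423.25 277.25  39.73] [0.14 0.47]
```

View pics/c5.png

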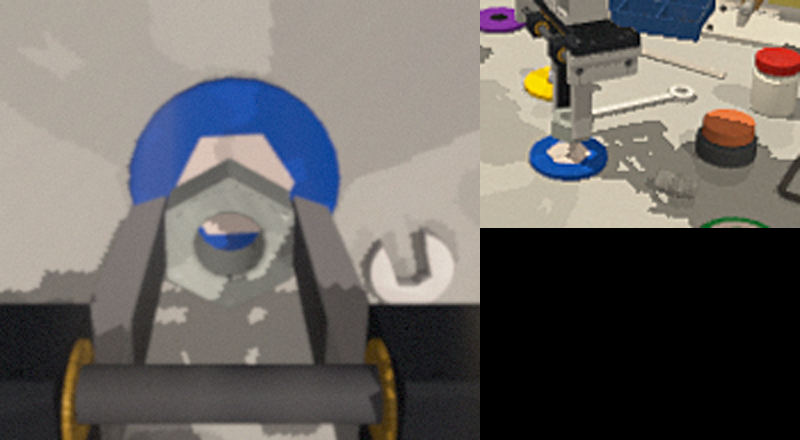

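```bash
python3 - <<'E'
from h import *
np.set_printoptions(precision=2,suppress=True)
W=cam("wrist")
f=lambda n,u,v,z: print(n,rel(plane(W,140+u/2,120+v/2,z)))
f("hex L",200,137,8);f("hex R",264,135,8);f("disc top",234,80,8);f("hexleft corner?",180,178,8)
f("nut hole",229,245,64.7-10);f("nut lo",222,302,64.7-10); f("nut hi",230,178,54.7)
m=cv2.inRange(cv2.cvtColor(W["color"],cv2.COLOR_RGB2HSV),(100,120,40),(125,255,255))
for v in (165,170,175,180,190,195,200,205):
    x=np.where(m[v,190:330])[0]+190; a,b=rel(plane(W,x[0],v,8)),rel(plane(W,x[-1]+1,v,8)); mid=(a+b)/2; h=(b[0]-a[0])/2
    print(v,a,b,mid, "zc",mid[1]-np.sqrt(max(4.2**2-h*h,0)))
E
```

```text
hex L [-1.17  2.19]
hex R [1.28 2.27]
disc top [0.13 4.4 ]
hexleft corner? [-1.98  0.52]
nut hole [-0.07  0.  ]
nut lo [-0.3  -2.04]
nut hi [-0.03  2.25]
165 [-1.59  4.02] [2.   4.02] [0.2  4.02] zc 0.22289913223259195
170 [-2.2   3.64] [2.62 3.64] [0.21 3.64] zc 0.20024710189816108
175 [-2.67  3.25] [3.01 3.25] [0.17 3.25] zc 0.15574726306980535
180 [-2.98  2.86] [3.33 2.86] [0.18 2.86] zc 0.08764089627624161
190 [-3.55  2.07] [3.82 2.06] [0.14 2.06] zc 0.04986352819467754
195 [-3.65  1.67] [4.   1.66] [0.18 1.67] zc -0.06975502593305616
200 [-3.82  1.26] [4.17 1.25] [0.18 1.25] zc -0.041138495686321
205 [-3.92  0.85] [4.2  0.84] [0.14 0.84] zc -0.23036040470160413
```

```bash
python3 -m jog '[{"grip":3,"dx":0.18,"dy":1.2,"dz":0.15,"spin":0},{"grip":3,"dx":0.18,"dy":2.2,"dz":0.15,"spin":0},{"grip":3,"dx":0.18,"dy":2.5,"dz":0.15,"spin":0},{"grip":3,"dx":0.18,"dy":2.55,"dz":0.15,"spin":0},{"grip":3,"dx":0.18,"dy":2.55,"dz":0.15,"spin":0},{"grip":4.3,"dx":0.18,"dy":2.5,"dz":0.15,"spin":0},{"grip":5.5,"dx":0.18,"dy":2.5,"dz":0.15,"spin":0},{"grip":7.5,"dx":0.18,"dy":2.4,"dz":0.15,"spin":0},{"grip":7.5,"dx":0.18,"dy":0,"dz":0.15,"spin":0},{"grip":7.5,"dx":0,"dy":-4,"dz":0,"spin":0},{"grip":7.5,"dx":-1.5,"dy":-5,"dz":-5,"spin":0},{"grip":7.5,"dx":-3,"dy":-5,"dz":-11,"spin":0},{"grip":7.5,"dx":-4.6,"dy":-4,"dz":-16.1,"spin":0},{"grip":7.5,"dx":-4.6,"dy":-3,"dz":-16.1,"spin":0},{"grip":7.5,"dx":-4.6,"dy":-3,"dz":-16.1,"spin":0}]' && python3 - <<'E'
from h import *
np.set_printoptions(precision=2,suppress=True)
W=cam("wrist","w6");c=W["color"][0:340,20:420]
cv2.imwrite("pics/c6.png",cv2.resize(c,(700,595),interpolation=cv2.INTER_CUBIC)[:,:,::-1])
d=disc(W,(3,130,100),(18,255,255),(200,150,310,280),38.5,28);print("pad",d,rel(d[:2]))
E
```

```text
clock: 12.25
eef_pos: [570.6, 190.6, 73.3]
eef_rot: [-1.569, 0.001, 1.322]
wrist_force: [-0.6, -0.9, 0.2]
finger_gap: 75.1
pad [572.79 189.87  28.27] [-0.07 -0.24]
```

View pics/c6.png

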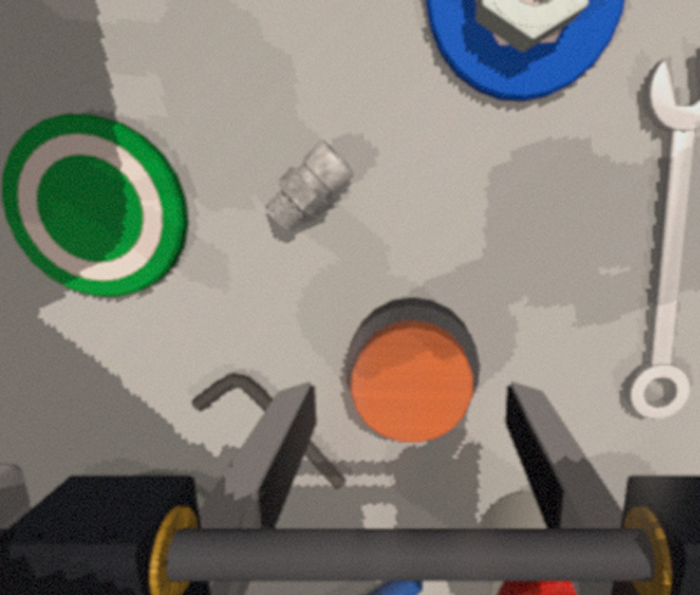

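```bash
python3 -m jog '[{"grip":7.5,"dx":0,"dy":1.5,"dz":0,"spin":0},{"grip":7.5,"dx":0,"dy":1.5,"dz":0,"spin":0},{"grip":7.5,"dx":0,"dy":1.5,"dz":0,"spin":0}]' && python3 - <<'E'
from h import *
np.set_printoptions(precision=2,suppress=True)
W=cam("wrist","w6b")
d=disc(W,(3,130,100),(18,255,255),(200,150,310,290),38.5,28);print("pad",d,rel(d[:2]))
d=disc(W,(50,100,40),(80,255,255),(0,0,160,200),8,42);print("green",d)
E
```

```text
clock: 12.68
eef_pos: [571.4, 190.9, 59.6]
eef_rot: [-1.571, -0.0, 1.323]
wrist_force: [0.0, 0.9, 0.0]
finger_gap: 75.0
pad [572.76 189.94  28.36] [-0.06 -0.14]
green [463.91  65.56  41.83]
```

```bash
python3 -m jog '[{"grip":7.5,"dx":-0.06,"dy":1.5,"dz":-0.18,"spin":0},{"grip":7.5,"dx":-0.06,"dy":2.5,"dz":-0.18,"spin":0},{"grip":7,"dx":-0.06,"dy":2.7,"dz":-0.18,"spin":0},{"grip":6,"dx":-0.06,"dy":2.7,"dz":-0.18,"spin":0},{"grip":5,"dx":-0.06,"dy":2.7,"dz":-0.18,"spin":0},{"grip":4.5,"dx":-0.06,"dy":2.7,"dz":-0.18,"spin":0},{"grip":4.5,"dx":-0.06,"dy":2.7,"dz":-0.18,"spin":0},{"grip":4.5,"dx":-0.06,"dy":2.7,"dz":-0.18,"spin":0}]' 40
```

```text
clock: 13.72
eef_pos: [573.3, 189.7, 32.7]
eef_rot: [-1.571, -0.0, 1.322]
wrist_force: [-0.1, 0.3, 1.8]
finger_gap: 55.0
```

```bash
python3 -m jog '[{"grip":4.5,"dx":0,"dy":-1,"dz":0,"spin":0},{"grip":4.5,"dx":0,"dy":-4,"dz":0,"spin":0},{"grip":4.5,"dx":-2,"dy":-8,"dz":-2,"spin":0},{"grip":4.5,"dx":-5,"dy":-9,"dz":-5,"spin":0},{"grip":4.5,"dx":-8.5,"dy":-9,"dz":-9,"spin":0},{"grip":4.5,"dx":-12,"dy":-9,"dz":-13,"spin":0},{"grip":4.5,"dx":-14.5,"dy":-9,"dz":-15.7,"spin":0},{"grip":4.5,"dx":-14.5,"dy":-9,"dz":-15.7,"spin":0},{"grip":4.5,"dx":-14.5,"dy":-9,"dz":-15.7,"spin":0},{"grip":4.5,"dx":-14.5,"dy":-9,"dz":-15.7,"spin":0}]' && python3 - <<'E'
from h import *
W=cam("wrist","w7");c=W["color"][40:340,60:440]
cv2.imwrite("pics/c7.png",cv2.resize(c,(760,600),interpolation=cv2.INTER_CUBIC)[:,:,::-1])
E
```

```text
clock: 14.98
eef_pos: [689.2, 11.4, 122.7]
eef_rot: [-1.571, -0.0, 1.323]
wrist_force: [0.3, 1.0, -3.2]
finger_gap: 55.4
```

View pics/c7.png

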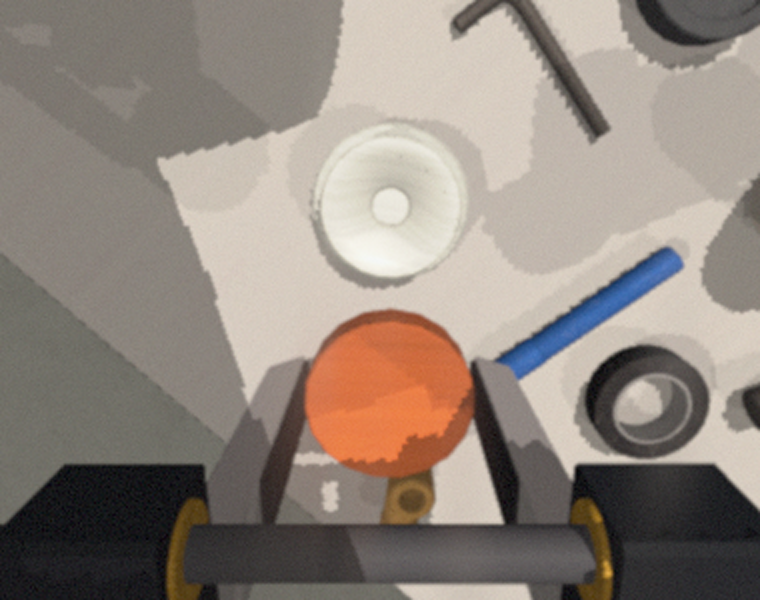

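```bash
python3 - <<'E'
from h import *
np.set_printoptions(precision=2,suppress=True)
W=cam("wrist")
f=lambda n,u,v,z: print(n,plane(W,60+u/2,40+v/2,z),rel(plane(W,60+u/2,40+v/2,z)))
f("rim",391,201.5,24);f("rim L",318,202,24);f("rim R",466,202,24);f("rim T",391,125,24);f("rim B",391,278,24);f("bottom",390,206,10)
f("pad",390,396,128.5);f("pad L",306,394,128.5);f("pad R",474,394,128.5);f("pad B",390,476,128.5)
E
```

```text
rim [639.76  24.36] [0.05 5.13]
rim L [631.48  -9.23] [-3.41  5.11]
rim R [648.73  58.76] [3.61 5.1 ]
rim T [606.17  32.84] [0.05 8.59]
rim B [676.    15.22] [0.05 1.39]
bottom [643.39  23.  ] [0.01 4.74]
pad [687.91  11.4 ] [-0.02  0.14]
pad L [680.59 -14.56] [-2.72  0.21]
pad R [693.86  37.7 ] [2.67 0.21]
pad B [716.52   4.16] [-0.02 -2.81]
```

```bash
python3 -m jog '[{"grip":4.5,"dx":0.1,"dy":0,"dz":3,"spin":0},{"grip":4.5,"dx":0.1,"dy":2,"dz":5,"spin":0},{"grip":4.5,"dx":0.1,"dy":5,"dz":5,"spin":0},{"grip":4.5,"dx":0.1,"dy":7.2,"dz":5,"spin":0},{"grip":4.5,"dx":0.1,"dy":7.2,"dz":5,"spin":0},{"grip":4.5,"dx":0.1,"dy":7.2,"dz":5,"spin":0}]' && python3 - <<'E'
from h import *
W=cam("wrist","w8");c=W["color"][150:300,150:360];S=cam("scene","s8")["color"][200:290,370:460];D=cam("side","d8")["color"][200:290,290:380]
r=lambda a,s:cv2.resize(a,s,interpolation=cv2.INTER_CUBIC)
cv2.imwrite("pics/c8.png",np.hstack([r(c,(500,357))[:356],np.vstack([r(S,(178,178)),r(D,(178,178))])])[:,:,::-1])
E
```

```text
clock: 15.82
eef_pos: [641.9, 23.9, 51.7]
eef_rot: [-1.572, -0.0, 1.322]
wrist_force: [-0.4, -0.7, -3.1]
finger_gap: 55.4
```

View pics/c8.png

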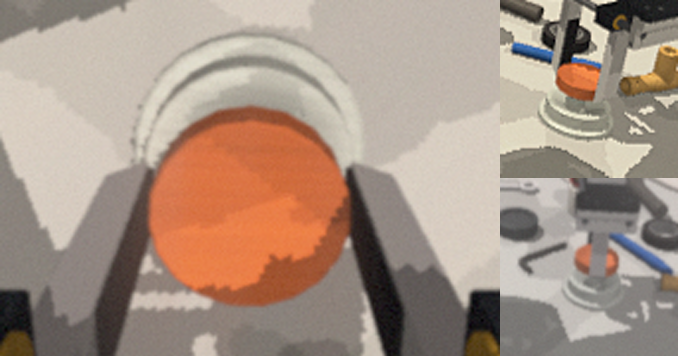

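```bash
python3 - <<'E'
from h import *
np.set_printoptions(precision=2,suppress=True)
W=cam("wrist"); s=2.38; zt=monitor.read_state()["eef_pos"][2]+5.8
f=lambda n,u,v,z: print(n,rel(plane(W,150+u/s,150+v/s,z)))
f("foot T",248,34,7.5);f("foot L",133,140,7.5);f("foot R",362,140,7.5);f("body T",249,57,24);f("body T",249,70,24);f("mouth",249,75,24)
f("body L",148,150,24);f("body R",354,150,24)
f("pad B",249,305,zt);f("pad L",149,205,zt);f("pad R",350,205,zt)
im=W["color"][160:200,253:257].mean((1,2)).astype(int);print(list(enumerate(im,160)))
for v in (164,165,170,174,176,178,182): print(v,rel(plane(W,255,v,7.5))[1],rel(plane(W,255,v,24))[1])
E
```

```text
foot T [-0.07  3.93]
foot L [-3.99  0.27]
foot R [3.81 0.26]
body T [-0.04  3.56]
body T [-0.04  3.15]
mouth [-0.04  2.99]
body L [-3.23  0.54]
body R [3.27 0.54]
pad B [-0.05 -2.85]
pad L [-2.75  0.25]
pad R [2.67 0.25]
[(160, np.int64(192)), (161, np.int64(175)), (162, np.int64(169)), (163, np.int64(157)), (164, np.int64(146)), (165, np.int64(173)), (166, np.int64(197)), (167, np.int64(204)), (168, np.int64(203)), (169, np.int64(196)), (170, np.int64(193)), (171, np.int64(188)), (172, np.int64(177)), (173, np.int64(150)), (174, np.int64(132)), (175, np.int64(131)), (176, np.int64(132)), (177, np.int64(146)), (178, np.int64(184)), (179, np.int64(202)), (180, np.int64(209)), (181, np.int64(204)), (182, np.int64(197)), (183, np.int64(193)), (184, np.int64(188)), (185, np.int64(178)), (186, np.int64(169)), (187, np.int64(166)), (188, np.int64(165)), (189, np.int64(161)), (190, np.int64(161)), (191, np.int64(157)), (192, np.int64(156)), (193, np.int64(148)), (194, np.int64(126)), (195, np.int64(100)), (196, np.int64(93)), (197, np.int64(94)), (198, np.int64(94)), (199, np.int64(95))]
164 3.95 4.29
165 3.88 4.21
170 3.48 3.85
174 3.16 3.55
176 3.0 3.4
178 2.84 3.25
182 2.51 2.96
```

```bash
python3 -m jog '[{"grip":4.5,"dx":0,"dy":0.8,"dz":0,"spin":0},{"grip":4.5,"dx":0,"dy":1.4,"dz":0,"spin":0},{"grip":4.5,"dx":0,"dy":1.55,"dz":0,"spin":0},{"grip":4.5,"dx":0,"dy":1.6,"dz":0,"spin":0},{"grip":4.5,"dx":0,"dy":1.6,"dz":0,"spin":0}]' 25
```

```text
clock: 16.65
eef_pos: [641.4, 23.7, 34.5]
eef_rot: [-1.571, -0.0, 1.322]
wrist_force: [-0.6, 1.8, -3.0]
finger_gap: 55.2
```

```bash
python3 -m jog '[{"grip":4.5,"dx":0,"dy":0.05,"dz":0,"spin":0},{"grip":4.5,"dx":0,"dy":0.1,"dz":0,"spin":0},{"grip":4.5,"dx":0,"dy":0.1,"dz":0,"spin":0}]'
```

```text
clock: 17.02
eef_pos: [641.5, 23.7, 34.2]
eef_rot: [-1.571, -0.0, 1.322]
wrist_force: [-3.5, 1.3, 5.8]
finger_gap: 54.9
```

```bash
python3 -m jog '[{"grip":5.6,"dx":0,"dy":0.05,"dz":0,"spin":0},{"grip":6.2,"dx":0,"dy":0.05,"dz":0,"spin":0},{"grip":7.5,"dx":0,"dy":0,"dz":0,"spin":0},{"grip":7.5,"dx":0,"dy":0,"dz":0,"spin":0},{"grip":8.5,"dx":0,"dy":-1.5,"dz":0,"spin":0},{"grip":8.5,"dx":0,"dy":-4.5,"dz":0,"spin":0},{"grip":8.5,"dx":0,"dy":-6,"dz":0,"spin":0},{"grip":8.5,"dx":0,"dy":-6,"dz":0,"spin":0}]' && python3 - <<'E'
from h import *
np.set_printoptions(precision=2,suppress=True)
W=cam("wrist","w9")
d=disc(W,(3,130,100),(18,255,255),(190,120,330,300),40,28);print("pad",d,rel(d[:2]))
im=W["color"][110:290,252:258].mean(1).astype(int)
print([(110+i,*map(int,c)) for i,c in enumerate(im) if i<60])
for v in (130,140,150): print(v,rel(plane(W,255,v,24)),rel(plane(W,255,v,7.5)))
E
```

```text
clock: 18.02
eef_pos: [641.9, 23.7, 94.8]
eef_rot: [-1.573, -0.001, 1.322]
wrist_force: [-0.2, -0.3, -1.1]
finger_gap: 84.7
pad [641.13  23.01  27.78] [-0.07  0.  ]
[(110, 206, 196, 184), (111, 206, 195, 183), (112, 206, 195, 184), (113, 206, 195, 184), (114, 207, 197, 185), (115, 207, 196, 184), (116, 206, 196, 184), (117, 207, 197, 185), (118, 207, 197, 184), (119, 206, 196, 183), (120, 207, 197, 184), (121, 206, 197, 185), (122, 206, 196, 185), (123, 206, 196, 184), (124, 206, 195, 183), (125, 208, 196, 186), (126, 205, 194, 183), (127, 207, 196, 186), (128, 204, 193, 183), (129, 205, 195, 184), (130, 206, 195, 185), (131, 206, 196, 184), (132, 206, 195, 184), (133, 206, 194, 184), (134, 206, 196, 184), (135, 207, 196, 185), (136, 206, 197, 184), (137, 205, 195, 182), (138, 206, 196, 185), (139, 206, 196, 184), (140, 207, 198, 185), (141, 205, 196, 184), (142, 207, 196, 185), (143, 205, 195, 183), (144, 206, 196, 184), (145, 206, 196, 184), (146, 206, 195, 184), (147, 205, 195, 182), (148, 207, 196, 184), (149, 207, 195, 184), (150, 205, 194, 183), (151, 197, 188, 175), (152, 182, 172, 162), (153, 171, 162, 152), (154, 159, 151, 142), (155, 161, 156, 145), (156, 190, 186, 171), (157, 204, 199, 184), (158, 203, 198, 185), (159, 198, 192, 179), (160, 192, 186, 174), (161, 181, 177, 165), (162, 159, 154, 143), (163, 135, 132, 123), (164, 131, 127, 117), (165, 151, 145, 135), (166, 180, 174, 162), (167, 189, 184, 171), (168, 189, 184, 172), (169, 186, 181, 169)]
130 [0.01 6.27] [0.01 6.14]
140 [0.01 5.44] [0.01 5.25]
150 [0.   4.59] [0.01 4.34]
```

```bash
python3 -m jog '[{"grip":8.5,"dx":4,"dy":-1,"dz":3,"spin":0},{"grip":8.5,"dx":8.5,"dy":-1,"dz":6.4,"spin":0},{"grip":8.5,"dx":12.5,"dy":1,"dz":9.4,"spin":0},{"grip":8.5,"dx":14.4,"dy":3.5,"dz":10.8,"spin":0},{"grip":8.5,"dx":14.4,"dy":4.5,"dz":10.8,"spin":0},{"grip":8.5,"dx":14.4,"dy":4.5,"dz":10.8,"spin":0},{"grip":8.5,"dx":14.4,"dy":4.5,"dz":10.8,"spin":0}]' && python3 - <<'E'
from h import *
np.set_printoptions(precision=2,suppress=True)
W=cam("wrist","w10")
for t in (60,75,90):
    d=disc(W,(0,0,0),(180,120,t),(200,140,310,262),20,33);print("ring",t,d,rel(d[:2]))
d=disc(W,(50,100,40),(80,255,255),(0,0,160,260),8,42);print("green",d)
E
```

```text
clock: 18.95
eef_pos: [572.9, 188.9, 49.0]
eef_rot: [-1.572, -0.0, 1.321]
wrist_force: [-0.2, -1.1, -0.0]
finger_gap: 84.5
ring 60 [565.58 192.03  27.58] [0.11 0.79]
ring 75 [567.58 191.01  29.74] [0.06 0.57]
ring 90 [571.95 190.42  33.34] [0.11 0.13]
green [464.01  65.83  41.8 ]
```

```bash
python3 -m jog '[{"grip":8.5,"dx":0.1,"dy":2,"dz":0.05,"spin":0},{"grip":8.5,"dx":0.1,"dy":3.3,"dz":0.05,"spin":0},{"grip":8,"dx":0.1,"dy":3.7,"dz":0.05,"spin":0},{"grip":7,"dx":0.1,"dy":3.7,"dz":0.05,"spin":0},{"grip":6,"dx":0.1,"dy":3.7,"dz":0.05,"spin":0},{"grip":5.5,"dx":0.1,"dy":3.7,"dz":0.05,"spin":0},{"grip":5.5,"dx":0.1,"dy":3.7,"dz":0.05,"spin":0}]' 40
```

```text
clock: 19.88
eef_pos: [572.1, 191.0, 11.7]
eef_rot: [-1.571, -0.0, 1.322]
wrist_force: [0.3, -0.4, -0.7]
finger_gap: 65.7
```

```bash
python3 -m jog '[{"grip":5.5,"dx":0,"dy":-2,"dz":0,"spin":0},{"grip":5.5,"dx":0,"dy":-5,"dz":0,"spin":0},{"grip":5.5,"dx":-3,"dy":-6,"dz":1.5,"spin":0},{"grip":5.5,"dx":-7.5,"dy":-6,"dz":3.7,"spin":0},{"grip":5.5,"dx":-12,"dy":-5,"dz":6,"spin":0},{"grip":5.5,"dx":-14.8,"dy":-4,"dz":7.4,"spin":0},{"grip":5.5,"dx":-14.8,"dy":-3.5,"dz":7.4,"spin":0},{"grip":5.5,"dx":-14.8,"dy":-3.5,"dz":7.4,"spin":0},{"grip":5.5,"dx":-14.8,"dy":-3.5,"dz":7.4,"spin":0}]' && python3 - <<'E'
from h import *
W=cam("wrist","w11");c=W["color"][130:310,135:375];S=cam("scene","s11")["color"][180:300,225:435]
r=lambda a,s:cv2.resize(a,s,interpolation=cv2.INTER_CUBIC)
a=r(c,(720,540)); 
cv2.imwrite("pics/c11.png",a[:,:,::-1])
E
```

```text
clock: 21.0
eef_pos: [464.5, 66.3, 47.0]
eef_rot: [-1.572, -0.0, 1.323]
wrist_force: [0.4, 0.1, -3.0]
finger_gap: 65.7
```

View pics/c11.png

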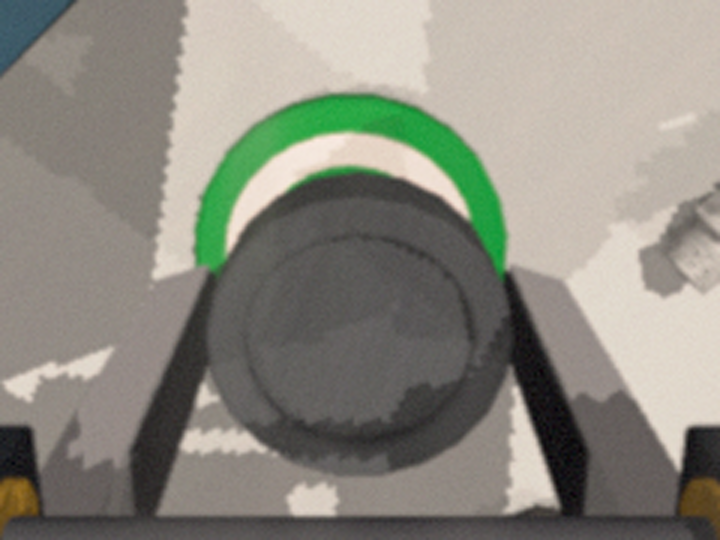

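```bash
python3 - <<'E'
from h import *
np.set_printoptions(precision=2,suppress=True)
W=cam("wrist"); s=3; zt=55.3
f=lambda n,u,v,z: print(n,rel(plane(W,135+u/s,130+v/s,z)))
f("ring L",207,335,zt);f("ring R",511,335,zt);f("ring B",359,475,zt);f("ring T",359,197,zt);f("recess L",246,338,zt);f("recess R",472,338,zt);f("rT",359,235,zt);f("rB",359,440,zt)
f("disc L",196,235,8);f("disc R",506,235,8);f("disc T",351,97,8);f("white T",351,132,8);f("white inner T",351,168,8)
hsv=cv2.cvtColor(W["color"],cv2.COLOR_RGB2HSV);m=cv2.inRange(hsv,(45,80,40),(85,255,255))
for v in (170,180,190,200,205,210):
    x=np.where(m[v,190:320])[0]+190; a,b=rel(plane(W,x[0],v,8)),rel(plane(W,x[-1]+1,v,8)); h=(b[0]-a[0])/2
    print(v,(a+b)/2,"zc",a[1]-np.sqrt(max(4.2**2-h*h,0)))
E
```

```text
ring L [-3.26  0.01]
ring R [3.17 0.  ]
ring B [-0.05 -3.43]
ring T [-0.04  3.07]
recess L [-2.44 -0.06]
recess R [ 2.35 -0.07]
rT [-0.05  2.25]
rB [-0.05 -2.54]
disc L [-4.33  0.51]
disc R [3.83 0.51]
disc T [-0.24  4.19]
white T [-0.24  3.29]
white inner T [-0.24  2.34]
170 [-0.2  3.6] zc -0.0019994447528719483
180 [-0.24  2.82] zc -0.046199574349281125
190 [-0.21  2.02] zc -0.13498839904070037
200 [-0.25  1.21] zc -0.3107810493295873
205 [-0.24  0.79] zc -0.44279154766732676
210 [-0.25  0.36] zc -0.47069911383324314
```

```bash
python3 -m jog '[{"grip":5.5,"dx":-0.18,"dy":1,"dz":0.12,"spin":0},{"grip":5.5,"dx":-0.18,"dy":2.2,"dz":0.12,"spin":0},{"grip":5.5,"dx":-0.18,"dy":2.6,"dz":0.12,"spin":0},{"grip":5.5,"dx":-0.18,"dy":2.65,"dz":0.12,"spin":0},{"grip":5.5,"dx":-0.18,"dy":2.65,"dz":0.12,"spin":0}]'
```

```text
clock: 21.78
eef_pos: [462.2, 64.3, 19.8]
eef_rot: [-1.571, 0.0, 1.322]
wrist_force: [-0.0, 0.4, -2.2]
finger_gap: 65.4
```

```bash
python3 -m jog '[{"grip":5.5,"dx":0,"dy":0.05,"dz":0,"spin":0},{"grip":5.5,"dx":0,"dy":0.05,"dz":0,"spin":0},{"grip":7,"dx":0,"dy":0.03,"dz":0,"spin":0},{"grip":8.5,"dx":0,"dy":0,"dz":0,"spin":0},{"grip":8.5,"dx":0,"dy":-2,"dz":0,"spin":0},{"grip":8.5,"dx":0,"dy":-6,"dz":0,"spin":0},{"grip":8.5,"dx":2,"dy":-11,"dz":-1,"spin":0},{"grip":8.5,"dx":5,"dy":-15,"dz":-2.5,"spin":0},{"grip":8.5,"dx":9,"dy":-18,"dz":-4.5,"spin":0},{"grip":8.5,"dx":12.5,"dy":-20,"dz":-6,"spin":0},{"grip":8.5,"dx":13.7,"dy":-20,"dz":-6.6,"spin":0},{"grip":8.5,"dx":13.7,"dy":-20,"dz":-6.6,"spin":0},{"grip":8.5,"dx":13.7,"dy":-20,"dz":-6.6,"spin":0}]' && python3 - <<'E'
from h import *
W=cam("wrist","w12");c=W["color"];S=cam("scene","s12")["color"]
r=lambda a,s:cv2.resize(a,s,interpolation=cv2.INTER_CUBIC)
row1=np.hstack([r(c[80:160,115:195],(266,266)),r(c[10:90,260:340],(266,266)),r(c[50:130,375:455],(266,266))])
row2=r(S[175:300,230:440],(798,330))[:330]; row2=r(S[175:305,230:445],(546,330)); row2=np.hstack([row2,r(c[195:270,135:195],(252,330))])
cv2.imwrite("pics/c12.png",np.vstack([row1,row2])[:,:,::-1])
E
```

```text
clock: 23.4
eef_pos: [559.2, 179.9, 219.1]
eef_rot: [-1.569, 0.001, 1.321]
wrist_force: [-0.4, 0.2, 0.2]
finger_gap: 84.9
```

View pics/c12.png

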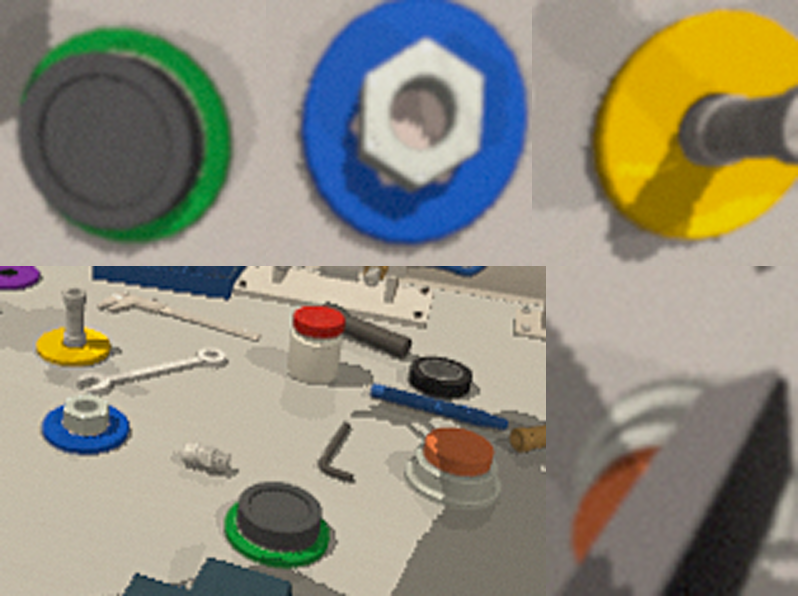

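```bash
python3 - <<'E'
from h import *
np.set_printoptions(precision=2,suppress=True)
W=cam("wrist"); s=3.325
f=lambda n,u,v,z,o: print(n,plane(W,o[0]+u/s,o[1]+v/s,z))
f("recess",107,140,28,(115,80)); f("ring outer",105,140,28,(115,80))
f("hole",422-266,113,28,(260,10)); f("hexTB",(427+413)/2-266,113,28,(260,10)); f("hexLR",(363+484)/2-266,112,28,(260,10))
for n,lo,hi,b in (("green",(50,100,40),(80,255,255),(100,60,210,180)),("blue",(100,150,40),(125,255,255),(240,0,360,110)),("yellow",(20,120,100),(35,255,255),(370,20,470,150))):
    d=disc(W,lo,hi,b,8,42);print(n,d)
# tube: projected foot (z=8..) expected outline at (511.7,421.4)
for z,r in ((8,13),(71,13)):
    for p in ((511.9,420.9),):
        q=proj(W,(*p,z)); print("tube proj",z,(q-[375,50])*s+[532,0])
D=cam("side","d12")
E
```

```text
recess [464.36  65.15]
ring outer [464.17  64.42]
hole [427.01 276.16]
hexTB [426.83 275.48]
hexLR [426.83 276.73]
green [463.5   64.78  41.09]
blue [426.14 276.08  40.78]
yellow [511.93 418.78  41.95]
tube proj 8 [709.97 124.43]
tube proj 71 [826.6 111.7]
```

```bash
python3 -m jog '[{"grip":8.5,"dx":5,"dy":0,"dz":1,"spin":0},{"grip":8.5,"dx":10,"dy":2,"dz":2,"spin":0},{"grip":8.5,"dx":15,"dy":4,"dz":4,"spin":0},{"grip":8.5,"dx":19,"dy":6,"dz":5,"spin":0},{"grip":8.5,"dx":21,"dy":6,"dz":5,"spin":0},{"grip":8.5,"dx":21,"dy":6,"dz":5,"spin":0},{"grip":8.5,"dx":21,"dy":6,"dz":5,"spin":0}]' && python3 - <<'E'
from h import *
np.set_printoptions(precision=2,suppress=True)
W=cam("wrist","w13")
d=disc(W,(20,120,70),(35,255,255),(120,0,420,300),8,42);print("yellow",d)
c0=d[:2]; hsv=cv2.cvtColor(W["color"],cv2.COLOR_RGB2HSV)
print("px centre",proj(W,(*c0,8)),"tube top px",proj(W,(*c0,71)),"cam",W["C"])
# rectified view of the z=8 plane, 1 px = 2 mm, around disc centre, rows = -tool z, cols = tool x
y=monitor.read_state()["eef_rot"][2]; ex=np.array([np.cos(y),np.sin(y)]); ez=np.array([-np.sin(y),np.cos(y)])
for b in range(24,-40,-3):
    row=""
    for a in range(-30,31,2):
        u,v=np.round(proj(W,(*(c0+a*ex+b*ez),8))).astype(int); h,s_,vv=hsv[v,u]
        row+="y" if s_>150 and vv>150 else "s" if s_>150 else "#" if vv<75 else "." 
    print("%4d"%b,row)
E
```

```text
clock: 24.48
eef_pos: [563.3, 395.7, 160.2]
eef_rot: [-1.571, -0.0, 1.321]
wrist_force: [0.2, -0.7, -0.4]
finger_gap: 84.9
yellow [511.88 420.46  41.6 ]
px centre [264.98 130.88] tube top px [267.52 136.69] cam [483.05 415.29 331.31]
  24 yyyyyyyyyyyyyyyyyyyyyyyyyyyyyyy
  21 yyyyyyyyyyyyyyyyyyyyyyyyyyyyyyy
  18 yyyyyyyyyyyyyyyyyyyyyyyyyyyyyyy
  15 yyyyyyyyyyyyyyyyyyyyyyyyyyyyyyy
  12 yyyyyyyyyyyyyys.ssyyyyyyyyyyyyy
   9 yyyyyyyyyyy.........yyyyyyyyyyy
   6 yyyyyyyyyy...........yyyyyyyyyy
   3 yyyyyyyyyy.............yyyyyyyy
   0 yyyyyyyyy...............yyyyyyy
  -3 yyyyyyyyy................yyyyyy
  -6 yyyyyyyy.................yyyyyy
  -9 yyyyyyyy.................yyyyyy
 -12 yyyyyyyyy................yyyyyy
 -15 yyyyyyyyy...............yyyyyyy
 -18 yyyyyyyyyy..............yyyyyyy
 -21 yyyyyyyyyyyy..........yyyyyyyyy
 -24 yyyyyyyyyyyyyy......yyyyyyyyyyy
 -27 yyyyyyyyyyyyyyyyyyyyyyyyyyyyyyy
 -30 .yyyyyyyyyyyyyyyyyyyyyyyyyyyyy.
 -33 ...yyyyyyyyyyyyyyyyyyyyyyyyy...
 -36 .....syyyyyyyyyyyyyyyyyyyy.....
 -39 .........syyyyyyyyyyyy.........
```

```bash
python3 - <<'E'
from h import *
print(ticket.sign_off(), monitor.read_state()["clock"])
E
```

```text
the job is handed in; nothing more can be done
the job is handed in; nothing more can be done
```

The stack is apart and every part is on its own place; I handed the job in after about 24.5 s on the robot's clock. I moved the parts in stack order: the tube to the small yellow disc, the nut to the blue disc, the pad into the aluminium cup, then the ring to the green disc.

**Last checks, from the wrist camera:**
- **Tube:** upright, centred to about 1 mm on the dot, with none of the black showing around its foot.
- **Nut and ring:** each within about 1 mm of its disc's centre, using a camera calibrated to about 2 mm.
- **Pad:** it looked level in the scene view. It touched down at the height expected for a seated pad, and its measured centre is within 1 mm of the cup's.
- **Jar:** still standing in the last view, and the robot never went near it. I did not re-measure its position.

**Where readings disagreed:** far-off estimates of the discs and cup from the fixed cameras differed by several millimetres from the close wrist-camera ones, so I placed by the close ones. In the overview view the tube's foot looked about 2 mm off, but a closer look showed it centred.

The largest wrist force I read was about 14 N, when the tube touched down. The robot was clear of everything at hand-in.

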